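Index the rotary table by one slot

ROBOT

A 6-joint arm with a two-finger parallel gripper is mounted at the origin on a cart in front of the work surface, level with it; the furniture and walls round the work are solid. World frame = base frame: x ahead of the robot, y to its left, z up, the work surface at z = 0. Lengths are in m, angles in rad, forces in N, time in s.
With the tool pointing down it reaches from about 0.35 to 0.85 m from the base axis. Payload 8.1 kg.
Tool frame: the origin (TCP) lies between the finger pads; the fingertips stand 25 mm ahead of it and the grasp point (between the pads) lies 6 mm ahead of it (robot.tip_extent is the distance from the TCP to the fingertips, in m); z points along the fingers, y is the direction in which the jaws open and shut (so a half turn about z gives the same grasp; the last joint's range is limited). The gripper opens to 93 mm and grips with 3 to 60 N. Pads are 15 mm wide; open, the fingers measure 128 mm over their backs; the gripper's body (75 mm by 188 mm) begins 65 mm behind the grasp point.
Start: joints at [-1.312, 0.13, 1.488, -0, 1.523, -0.085], TCP at [0.202, -0.565, 0.244] pointing down, gripper open.
Joint ranges: [-2.96, 2.96], [-0.89, 2.26], [0.02, 2.5], [-1.34, 4.48], [0, 2.73], [-2.66, 2.66]. Speed limits (rad/s): [2.39, 2.39, 2.79, 3.14, 3.14, 3.14].

INTERFACE

Orientations are given as a rotation vector (axis times angle).
In Python, from plant import robot gives the robot as it stands.
- The arm moves only by the tool drive_tool, never from a script. Its argument "increments" is a list of rows, each a list of 7 numbers: the closure, from 0 (fully open) to 1 (shut), then the shift along the world's x, y, z in units of 25 mm (1.0 is 25 mm), then the turn, a rotation vector about the world's x, y, z in rad. In form: [[gripper, dx, dy, dz, rx, ry, rz], ...]. A call has 1 to 20 rows; each row is the pose to reach, as a shift and turn from the pose commanded when the call began; what a row does not reach only later rows make up. A row lasts 1/12 s, in which the tool goes at most 41.7 mm and 7.16 degrees, less where a joint would pass 70% of its speed; a pose out of reach is approached as far as the arm can. A call with a gripper value outside its range is refused whole. The fingers move at their own pace and stop on an object; "squeeze" is the grip in N (left out, the last holds). Time passes only in rows, so rows that repeat a pose let the fingers close. It gives the time, the measured TCP pose, the force and the opening at its end, in the units of the state.
- robot.read_state(): the state, without advancing time (a new reading comes with each control period).
- robot.read_camera(name): name is "scene" or "top" or "wrist"; returns a dict with "image" (420x560x3 uint8, red, green, blue), "fx", "fy", "cx", "cy" (pixels), "dist" ([k1, k2, p1, p2, k3] as OpenCV has them; the pictures are not rectified), "T" (4x4, takes a point from camera to world coordinates); the wrist camera has in their place "mount" (4x4, takes a point from camera to tool coordinates, whose origin is the TCP and whose axes are the flange's). Camera axes: x right, y down, z forward; pixel columns grow to the right and rows downward; lengths in m; the calibration is good to about 2 mm. A picture is of the moment at which its call begins: read the wrist's pose just before it. There is no depth.
- robot.close_job(): hands the job in, once; it reports no verdict.
The state is a dict: "t": time; "q": joint angles; "dq": joint speeds; "joint_torque": joint torques, N m; "tool_pos": TCP position; "orientation": TCP orientation; "force": force on the tool from outside, world axes, zero at the start; "wrist_torque": the same for the moment, N m; "opening": finger opening in m.
Only numpy, scipy, OpenCV 4.12 (cv2) and the standard library are available. Lean on these libraries where they do the work, as an engineer would, in place of code of your own. Each camera call takes 0.05 s, during which the arm holds its last target.

TASK

Move the rotary indexing table on by one slot, anticlockwise seen from above: with the fingertips press in the plunger button recessed in the black collar on the arm of the table until its key is clear of the slotted plate, push the collar round while the button is pressed, and let the plunger spring fully back up in the very next slot, not running on past it. Leave the ring lying in its nest on the table (it just rides along, never lift it) and do not disturb the bushes and the bolt standing round it; nothing is to be gripped.

Things in the scene. Friction and masses are not known exactly. Their poses are not given: they have to be found in the camera images.
- index_base: Fixed grey foot of the rotary table, under the round steel index plate. Origin on the turning axis at the bench top, z up. The plate (top 36 mm, underside 28 mm above the bench, about 88 mm in radius) has 12 slots cut in from its rim, 30 degrees (0.524 rad) apart, each 10.5 mm wide.
- turntable (a joint): Angle of the round steel table (144 mm diameter, top 56 mm above the bench) with its radial arm, rad; 0 in the starting slot, grows anticlockwise seen from above; 0.524 is the next slot. It turns about the vertical axis through index_base's origin, with slight friction (about 0.1 N m), but only while the plunger is pressed; locked it has about 0.015 rad of play.
- plunger (a joint): How far the plunger is pressed down, m: 0 fully up, 0.014 fully down. A spring pushes it up with about 4 N when up and 8.5 N when fully down. Its rounded key (8 mm wide) sits in a slot of the plate from below: at more than about 0.0095 it is clear and the table can turn; let up between two slots it rubs under the plate at about 0.009 while the table can still be pushed; it springs up to 0 when it comes within about 2 mm of the middle of a slot.
- plunger_top (a point): Centre of the flat top of the plunger's round steel button (51 mm diameter), 108 mm from the turning axis; 88 mm above the bench when up, moves with table and plunger. It lies inside a black round collar, open on top, fixed to the table's arm: 64 mm across outside, 56 mm inside, rim 94 mm above the bench. Shut fingertips fit in, press the button and push sideways on the collar's wall.
- nest (a point): Centre of the table's top face, on the turning axis, 56 mm above the bench; three steel pins 10 mm high round it form the nest of the ring.
- ring_gauge: Plain steel ring, 68 mm diameter, 20 mm high, loose, lying flat in the nest between the pins. Origin: centre of its underside.
- bush_flanged: Flanged bush, 48 mm diameter, 38 mm high, loose, standing on the bench between the robot and the rotary table, right of the vice. Origin: centre of its underside.
- bush_small: Small plain bush, 26 mm diameter, 34 mm high, loose, standing on the bench close to the left of the rotary table. Origin: centre of its underside.
- bolt_long: Bolt standing on its hexagon head, 24 mm across, 54 mm high, loose, on the bench in front and to the right of the rotary table, right of the flanged bush. Origin: centre of its underside.
Not all that is in view belongs to the job. Leave any blue or red look-alike of the ring_gauge alone.

How it is judged:
On the way, in this order (a step that is already met when the one before it is completed fails the run):
1. the plunger is pressed down by the fingers, the table still in its starting slot (value of joint plunger above 0.0085 m and value of joint turntable below 0.2 rad and contact force between the fingers and plunger above 1 N), for 0.05 s.
2. the table is turned more than half way to the next slot, with the plunger out of the slots (value of joint turntable above 0.27 rad and value of joint plunger above 0.005 m), for 0.02 s.
At the end, for the whole second after the job is handed in: The table stands at the next slot anticlockwise (0.524 rad, within 0.04) and is at rest, the plunger is fully up (within 2.5 mm), the ring lies flat in its nest (within 8 mm), and the bushes and the bolt stand upright within 20 mm of where they were (value of joint turntable between 0.484 and 0.564 rad and value of joint plunger below 0.0025 m and velocity of joint turntable between -0.05 and 0.05 rad/s and distance between ring_gauge and nest below 0.008 m and angle between ring_gauge's own z axis and vertical below 0.1 rad and linear speed of ring_gauge below 0.02 m/s and distance of each of bush_flanged, bush_small, bolt_long from where it was at the start of the episode below 0.02 m and angle between each of bush_small, bush_flanged, bolt_long's own z axis and vertical below 0.2 rad); the robot touches nothing.
It fails at once if the table is turned past the next slot (more than about 0.22 rad beyond it) (value of joint turntable above 0.75 rad).
It fails at once if the table is turned clockwise out of its starting slot (value of joint turntable below -0.2 rad).
It fails at once if the ring is lifted from the table or leaves its nest (z of ring_gauge in the frame of nest above 0.008 m or horizontal distance between ring_gauge and nest above 0.015 m).
It fails at once if a bush is knocked, moved or lifted (distance of any of bush_flanged, bush_small from where it was at the start of the episode above 0.025 m or height (world z) of any of bush_flanged, bush_small above 0.01 m).
It fails at once if the bolt is knocked, moved or lifted (distance of bolt_long from where it was at the start of the episode above 0.025 m or height (world z) of bolt_long above 0.01 m).
It also fails if it takes over 45 s, if anything falls off the work surface, if the arm or the gripper's body presses on something with over 40 N, if the wrist force passes 120 N, or if a joint passes its speed limit or range.

## Working session

There is one attempt and no reset: what is moved stays moved. The work goes in short steps, Python scripts to look and compute and a tool call to move; the robot and the scene stay as the last step left them, time stands still between calls to the robot, and variables do not carry over. Pictures are saved under pics/ and viewed, and the job is handed in when it is done.

Besides the shell and the picture viewer there is one more tool, called after "Emit:" as name([rows], argument=value, ...), one row to a line, values as JSON. drive_tool: Moves the arm, as the interface text tells. Its arguments: {"type":"object","properties":{"increments":{"type":"array"},"squeeze":{"type":"number"}},"required":["increments"]}

```bash
ls; mkdir -p pics; python3 - <<'E'
from plant import robot
import cv2,json
s=robot.read_state(); print(s)
for n in ["scene","top","wrist"]:
    c=robot.read_camera(n); cv2.imwrite(f"pics/{n}0.png",c["image"][:,:,::-1])
    print(n,c["fx"],c["fy"],c["cx"],c["cy"],c["dist"],c.get("T",c.get("mount")))
E
```

```text
pics
{'t': 0.0, 'q': array([-1.31239197e+00,  1.31112814e-01,  1.48930353e+00,  2.37730597e-05,
        1.52299582e+00, -8.53694483e-02]), 'dq': array([ 2.89247115e-04, -1.60137018e-04,  8.59815342e-04, -4.60820838e-05,
        1.35729825e-03, -2.07379190e-03]), 'joint_torque': array([-2.45538227e-03, -5.59857917e+01, -4.91749084e+01,  7.64363562e-02,
        3.55131144e-02, -1.36816766e-04]), 'tool_pos': array([ 0.2021354 , -0.5643615 ,  0.24260297]), 'orientation': array([-3.09350974e+00, -5.37031305e-01,  2.09686313e-04]), 'force': array([0.94136246, 0.17430813, 0.1594148 ]), 'wrist_torque': array([-0.01810731,  0.04336001, -0.02112431]), 'opening': 0.09300985483190541}
scene 384.6331754729008 384.6331754729008 280.74827206994445 205.49518282960005 [-0.04984839  0.          0.          0.          0.        ] [[ 0.79377974 -0.2881465   0.53561676  0.1976847 ]
 [-0.6079221  -0.40276273  0.68426085 -0.43085118]
 [ 0.0185591  -0.86876567 -0.49487552  0.50303021]
 [ 0.          0.          0.          1.        ]]
top 543.7290457184415 543.7290457184415 270.54469068904416 213.44296910829033 [-0.08643718  0.          0.          0.          0.        ] [[ 0.01473315 -0.99187088  0.12639259  0.5039563 ]
 [-0.99975603 -0.0166934  -0.01446399  0.13485928]
 [ 0.01645634 -0.12614865 -0.99187484  1.33420133]
 [ 0.          0.          0.          1.        ]]
wrist 290.8531841717502 290.8531841717502 283.5027173530651 210.41126420155425 [0.01138336 0.         0.         0.         0.        ] [[-3.15992730e-04 -9.61297161e-01 -2.75513461e-01  7.69023738e-02]
 [ 9.99999948e-01 -2.84544761e-04 -1.54114584e-04 -1.35203293e-04]
 [ 6.97540004e-05 -2.75513496e-01  9.61297201e-01 -1.40364811e-01]
 [ 0.00000000e+00  0.00000000e+00  0.00000000e+00  1.00000000e+00]]
```

View pics/scene0.png

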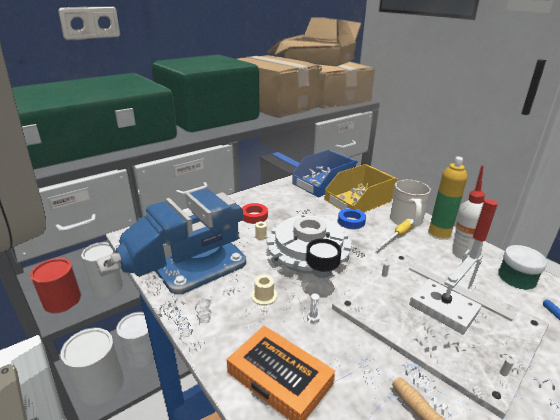

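View pics/top0.png

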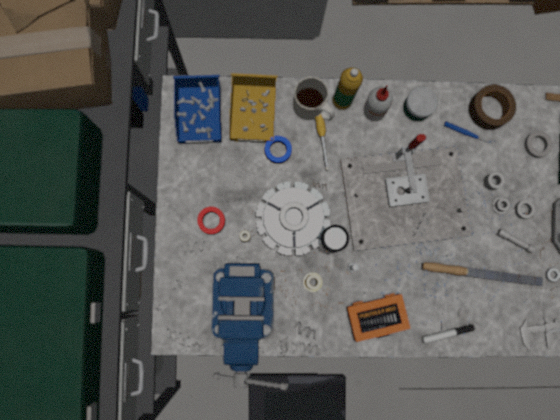

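The scene view shows the turntable at about (310,240), its black collar at (323,255), the flanged bush at (264,290), the small bush at (261,230) and the bolt at (315,307). In the top view (up = +x, left = +y) the table is at (293,217), the collar at (335,238), the small bush at (245,236), the flanged bush at (313,282) and the bolt at (354,267).

Things that could be mistaken for the target:
- **Black collar:** the candidates in the top view are the collar (335,238), the brown ring (493,106) and the white/green jar (421,103). Only (335,238) sits on the table's arm.
- **Ring:** the steel ring in the nest is (293,217). The red ring (211,220) and blue ring (278,150) are look-alikes to leave alone.

Next I'll measure these and check a close crop.

```bash
cat > h.py <<'E'
import numpy as np,cv2
def K(c): return np.array([[c["fx"],0,c["cx"]],[0,c["fy"],c["cy"]],[0,0,1]])
def ray(c,uv,T=None):
    T=c["T"] if T is None else T
    p=cv2.undistortPoints(np.array([[uv]],float),K(c),np.array(c["dist"]))[0,0]
    d=T[:3,:3]@np.array([p[0],p[1],1]); return T[:3,3],d/np.linalg.norm(d)
def plane(c,uv,z,T=None):
    o,d=ray(c,uv,T); return o+d*(z-o[2])/d[2]
def cross(a,b):
    (o1,d1),(o2,d2)=a,b
    A=np.c_[d1,-d2]; s=np.linalg.lstsq(A,o2-o1,rcond=None)[0]
    p,q=o1+s[0]*d1,o2+s[1]*d2
    return (p+q)/2,np.linalg.norm(p-q)
def proj(c,P,T=None):
    T=c["T"] if T is None else T
    Ti=np.linalg.inv(T); r=cv2.Rodrigues(Ti[:3,:3])[0]
    return cv2.projectPoints(np.array(P,float).reshape(-1,3),r,Ti[:3,3],K(c),np.array(c["dist"]))[0][:,0]
E
python3 - <<'E'
from h import *
from plant import robot
t=robot.read_camera("top"); s=robot.read_camera("scene")
a=t["image"][170:300,215:385,::-1]; b=s["image"][200:340,220:390,::-1]
cv2.imwrite("pics/tc.png",cv2.resize(a,None,fx=4.5,fy=4.5,interpolation=2))
cv2.imwrite("pics/sc.png",cv2.resize(b,None,fx=4.2,fy=4.2,interpolation=2))
for n,c,(x0,y0,x1,y1) in [("top",t,(315,220,355,258)),("scene",s,(300,235,350,280))]:
    g=c["image"][y0:y1,x0:x1].max(2); m=(g<70).astype(np.uint8)
    cs,_=cv2.findContours(m,cv2.RETR_CCOMP,cv2.CHAIN_APPROX_NONE)
    for k in cs:
        if len(k)>25: print(n,len(k),cv2.fitEllipse(k+np.array([x0,y0])))
E
```

```text
top 81 ((333.9921875, 238.44309997558594), (26.274600982666016, 28.684192657470703), 57.62576675415039)
top 68 ((334.9020080566406, 237.90640258789062), (24.19029426574707, 24.25284194946289), 145.3729248046875)
scene 100 ((323.0353088378906, 254.7379608154297), (32.900386810302734, 35.26542282104492), 104.33816528320312)
scene 68 ((323.44708251953125, 250.107421875), (16.262653350830078, 29.997743606567383), 95.25936889648438)
```

View pics/tc.png

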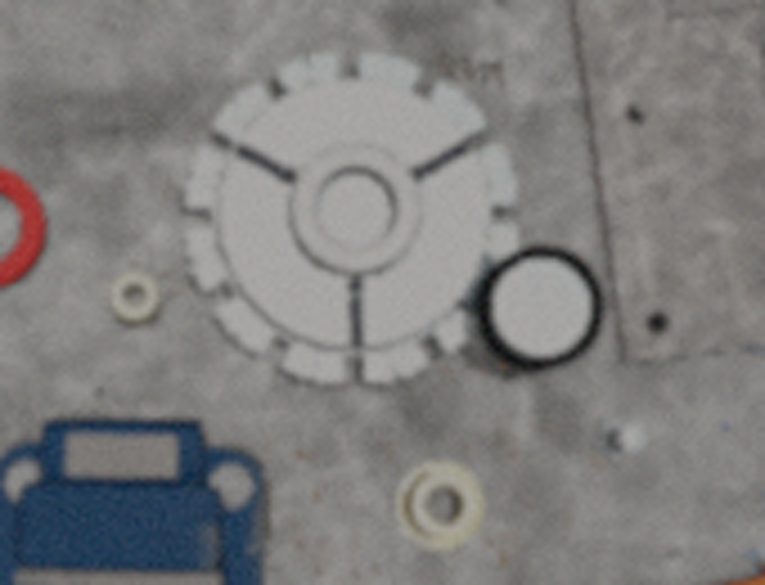

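View pics/sc.png

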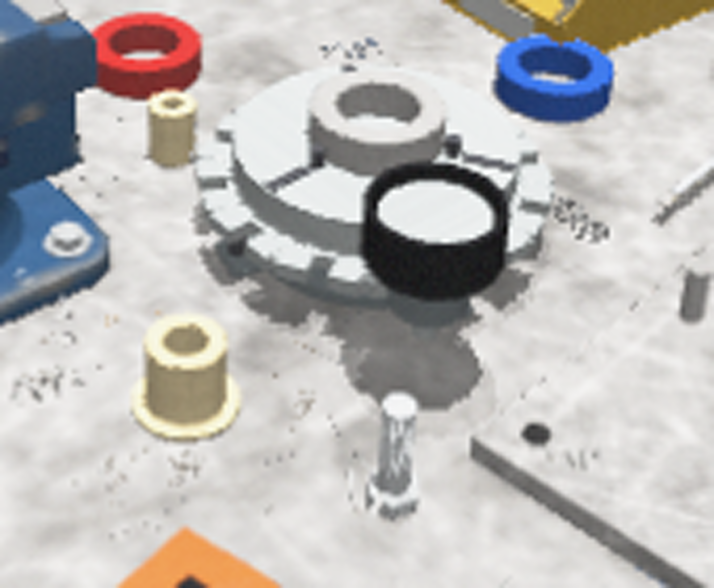

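```bash
python3 - <<'E'
from h import *
from plant import robot
t=robot.read_camera("top"); s=robot.read_camera("scene")
T=lambda x,y:(215+(x+.5)/4.5-.5,170+(y+.5)/4.5-.5); S=lambda x,y:(220+(x+.5)/4.2-.5,200+(y+.5)/4.2-.5)
for n,a,b,z in [("collar rim/btn",(334.9,237.9),(323.45,250.1),.09),("ring",T(354,207),S(378,104),.076),("bolt",T(634,436),S(400,403),.054),("bushF",T(444,505),S(186,338),.038),("bushS",T(135,294),S(173,104),.034)]:
    p,g=cross(ray(t,a),ray(s,b)); print(n,p.round(4),round(g,4),"plane top",plane(t,a,z).round(4),"scene",plane(s,b,z).round(4))
# collar size
c=plane(t,(334.9,237.9),.094);ax=plane(t,T(354,207),.076)
print("r",np.linalg.norm((c-ax)[:2]),"ang",np.degrees(np.arctan2(*(c-ax)[1::-1])))
E
```

```text
collar rim/btn [ 0.6089 -0.0329  0.0888] 0.0015 plane top [ 0.6083 -0.0322  0.09  ] scene [ 0.6084 -0.0344  0.09  ]
ring [0.6606 0.063  0.0754] 0.0012 plane top [0.6601 0.0634 0.076 ] scene [0.6605 0.062  0.076 ]
bolt [ 0.5444 -0.086   0.054 ] 0.0001 plane top [ 0.5444 -0.086   0.054 ] scene [ 0.5445 -0.086   0.054 ]
bushF [0.5079 0.0118 0.0385] 0.0016 plane top [0.5072 0.0121 0.038 ] scene [0.5089 0.0119 0.038 ]
bushS [0.617  0.1772 0.0327] 0.0005 plane top [0.6166 0.1773 0.034 ] scene [0.616  0.1754 0.034 ]
r 0.10844893528249645 ang -118.74599091252328
```

The crop confirms the target: the black collar with the steel button inside sits on the table's arm. The measurements hold up:
- Button height is 0.0888 (0.088 stated) and radius is 108.4 mm (108 stated).
- Axis is at (0.660, 0.063) and collar centre at (0.6085, -0.0325).

I'll go above the collar with the fingers shut and the jaw axis along the push tangent.

Emit:
drive_tool([
  [1, 16.26, 21.28, -1.7, 0, 0, 0.73],
  [1, 16.26, 21.28, -1.7, 0, 0, 0.73],
  [1, 16.26, 21.28, -1.7, 0, 0, 0.73],
  [1, 16.26, 21.28, -1.7, 0, 0, 0.73],
  [1, 16.26, 21.28, -1.7, 0, 0, 0.73],
  [1, 16.26, 21.28, -1.7, 0, 0, 0.73],
  [1, 16.26, 21.28, -1.7, 0, 0, 0.73],
  [1, 16.26, 21.28, -1.7, 0, 0, 0.73],
  [1, 16.26, 21.28, -1.7, 0, 0, 0.73],
  [1, 16.26, 21.28, -1.7, 0, 0, 0.73],
  [1, 16.26, 21.28, -1.7, 0, 0, 0.73],
  [1, 16.26, 21.28, -1.7, 0, 0, 0.73],
  [1, 16.26, 21.28, -1.7, 0, 0, 0.73],
  [1, 16.26, 21.28, -1.7, 0, 0, 0.73],
  [1, 16.26, 21.28, -1.7, 0, 0, 0.73],
  [1, 16.26, 21.28, -1.7, 0, 0, 0.73],
  [1, 16.26, 21.28, -1.7, 0, 0, 0.73],
  [1, 16.26, 21.28, -1.7, 0, 0, 0.73],
  [1, 16.26, 21.28, -1.7, 0, 0, 0.73],
  [1, 16.26, 21.28, -1.7, 0, 0, 0.73],
])

```text
t: 2.02
tool_pos: [0.6082, -0.034, 0.2012]
orientation: [2.7, 1.606, -0.001]
force: [0.4, 0.1, 0.7]
opening: 0.0005
```

```bash
cat > look.py <<'E'
from h import *
from plant import robot
import sys
s=robot.read_state(); c=robot.read_camera("wrist")
T=np.eye(4);T[:3,:3]=cv2.Rodrigues(s["orientation"])[0];T[:3,3]=s["tool_pos"];T=T@c["mount"]
print("t",s["t"],"pos",s["tool_pos"].round(4),"F",s["force"].round(2),"yaw",np.degrees(np.arctan2(*cv2.Rodrigues(s["orientation"])[0][1::-1,0])).round(2),"op",round(s["opening"],4),"rotv",s["orientation"].round(3))
im=c["image"]; cv2.imwrite(f"pics/{sys.argv[1]}.png",im[:,:,::-1])
m=(im.max(2)<60).astype(np.uint8)
cs,h=cv2.findContours(m,cv2.RETR_CCOMP,cv2.CHAIN_APPROX_NONE)
for k in cs:
    if len(k)>120:
        e=cv2.fitEllipse(k); print(len(k),np.round(e[0],1),np.round(e[1],1), plane(c,e[0],.094,T).round(4))
np.save("T.npy",T)
E
python3 look.py w1
```

```text
t 2.0167 pos [ 0.6082 -0.034   0.2012] F [0.43 0.1  0.69] yaw 61.47 op 0.0005 rotv [ 2.700e+00  1.606e+00 -1.000e-03]
1177 [270.2 404. ] [ 31.9 928.6] [ 0.4937 -0.2144  0.094 ]
2436 [252.2 290.2] [168.9 498.6] [ 0.5466 -0.0845  0.094 ]
158 [283.8 210.6] [55.1 56.5] [ 0.6113 -0.0291  0.094 ]
586 [59.9 79.2] [ 86.6 151.3] [0.509  0.1476 0.094 ]
```

View pics/w1.png

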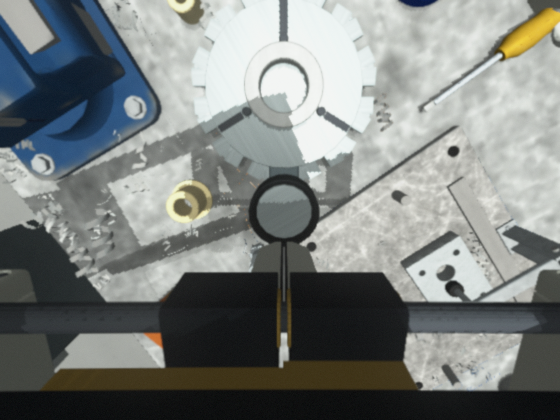

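The wrist view shows the collar opening at (284,210), directly ahead of the shut fingers at (284,250). The wrist and top/scene estimates agree within about 3 mm against roughly 9 mm of clearance, so I'll use the mean (0.610, -0.031). I'm descending to just above the button.

Emit:
drive_tool([
  [1, 0.05, 0.08, -0.5, 0, 0, 0],
  [1, 0.05, 0.08, -1.1, 0, 0, 0],
  [1, 0.05, 0.08, -1.7, 0, 0, 0],
  [1, 0.05, 0.08, -2.3, 0, 0, 0],
  [1, 0.05, 0.08, -2.9, 0, 0, 0],
  [1, 0.05, 0.08, -3.2, 0, 0, 0],
  [1, 0.05, 0.08, -3.4, 0, 0, 0],
  [1, 0.05, 0.08, -3.4, 0, 0, 0],
  [1, 0.05, 0.08, -3.4, 0, 0, 0],
])

```text
t: 2.82
tool_pos: [0.6101, -0.0312, 0.1164]
orientation: [2.7, 1.606, 0.0]
force: [0.1, -0.0, 0.5]
opening: 0.0003
```

```bash
python3 look.py w2; python3 - <<'E'
from h import *
from plant import robot
s=robot.read_camera("scene"); b=s["image"][190:310,250:390,::-1]
cv2.imwrite("pics/s2.png",cv2.resize(b,None,fx=5,fy=5,interpolation=2))
E
```

```text
t 2.8167 pos [ 0.6101 -0.0312  0.1164] F [ 0.1  -0.03  0.52] yaw 61.49 op 0.0003 rotv [2.7   1.606 0.   ]
1174 [266.  404.1] [ 31.7 912. ] [ 0.5449 -0.1254  0.094 ]
1901 [275.8 297.6] [149.2 478. ] [ 0.5928 -0.0531  0.094 ]
328 [283.3 247.5] [64.8 81.6] [ 0.6134 -0.0252  0.094 ]
289 [19.6 64.3] [ 54.  114.4] [0.5444 0.126  0.094 ]
122 [64.8 21.7] [ 4.  89.2] [0.5767 0.13   0.094 ]
```

View pics/w2.png

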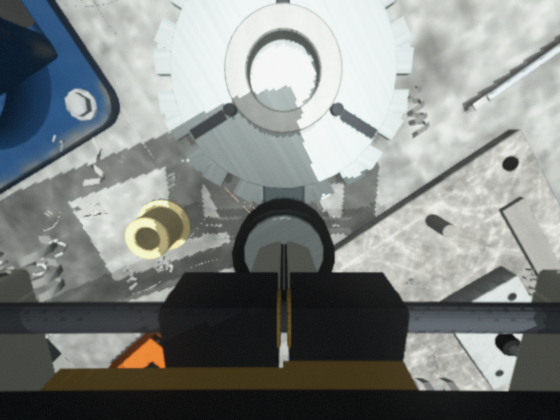

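View pics/s2.png

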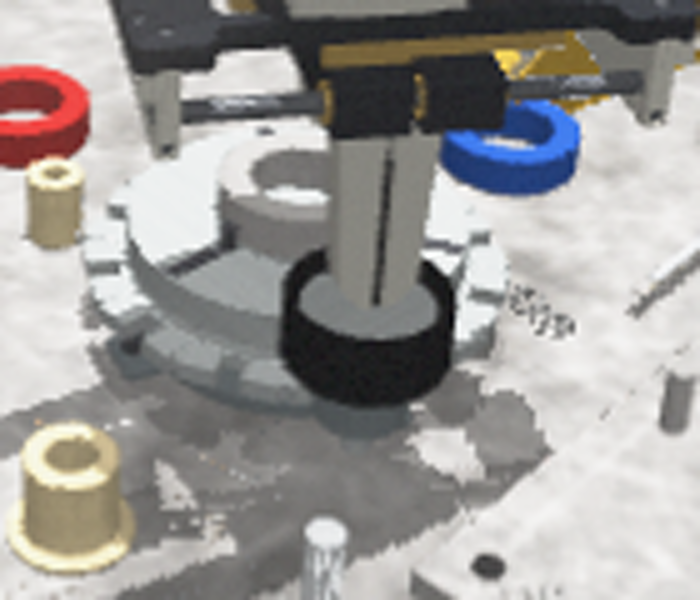

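The scene crop shows the fingertips inside the collar at about (375,300), centred and clear of the wall. I'm pressing now.

Emit:
drive_tool([
  [1, 0, 0, -0.14, 0, 0, 0],
  [1, 0, 0, -0.28, 0, 0, 0],
  [1, 0, 0, -0.42, 0, 0, 0],
  [1, 0, 0, -0.54, 0, 0, 0],
  [1, 0, 0, -0.64, 0, 0, 0],
  [1, 0, 0, -0.64, 0, 0, 0],
  [1, 0, 0, -0.64, 0, 0, 0],
])

```text
t: 3.5
tool_pos: [0.6108, -0.0309, 0.101]
orientation: [2.699, 1.606, 0.002]
force: [-0.1, 0.7, 6.7]
opening: 0.0002
```

Emit:
drive_tool([
  [1, 0, 0, -0.03, 0, 0, 0],
  [1, 0, 0, -0.06, 0, 0, 0],
  [1, 0, 0, -0.06, 0, 0, 0],
])

```text
t: 3.75
tool_pos: [0.6109, -0.0309, 0.0996]
orientation: [2.698, 1.606, 0.003]
force: [-1.1, -0.0, 7.5]
opening: 0.0006
```

```bash
python3 look.py w3|head -1; python3 - <<'E'
from h import *
from plant import robot
s=robot.read_camera("scene"); b=s["image"][190:310,250:390,::-1]
cv2.imwrite("pics/s3.png",cv2.resize(b,None,fx=5,fy=5,interpolation=2))
# arc plan, from now commanded
a=np.array([.6602,.0630]); c=np.array([.6105,-.0310])
for th in np.arange(0,.8,.05):
    R=np.array([[np.cos(th),-np.sin(th)],[np.sin(th),np.cos(th)]]); d=(R@(c-a)+a-c)/.025; print(round(th,2),d.round(2))
E
```

```text
t 3.75 pos [ 0.6109 -0.0309  0.0996] F [-1.08 -0.03  7.45] yaw 61.53 op 0.0006 rotv [2.698 1.606 0.003]
0.0 [0. 0.]
0.05 [ 0.19 -0.09]
0.1 [ 0.39 -0.18]
0.15 [ 0.58 -0.25]
0.2 [ 0.79 -0.32]
0.25 [ 0.99 -0.37]
0.3 [ 1.2  -0.42]
0.35 [ 1.41 -0.45]
0.4 [ 1.62 -0.48]
0.45 [ 1.83 -0.49]
0.5 [ 2.05 -0.49]
0.55 [ 2.26 -0.48]
0.6 [ 2.47 -0.47]
0.65 [ 2.68 -0.44]
0.7 [ 2.89 -0.4 ]
0.75 [ 3.1  -0.35]
```

View pics/s3.png

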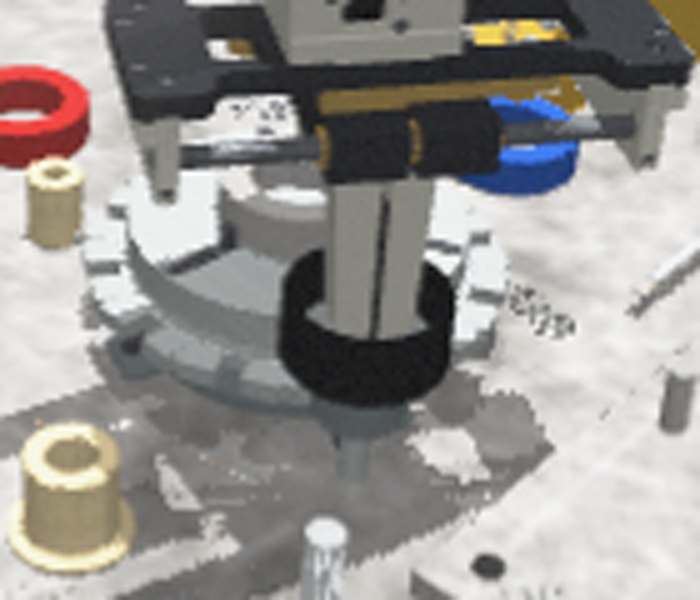

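The plunger is pressed to roughly 13 mm at about 7.5 N. I'm starting the arc to a tool angle of 0.35 rad. The table may lag by up to 0.09 rad because of the gap to the wall.

Emit:
drive_tool([
  [1, 0.1, -0.05, 0, 0, 0, 0.025],
  [1, 0.19, -0.09, 0, 0, 0, 0.05],
  [1, 0.29, -0.14, 0, 0, 0, 0.075],
  [1, 0.39, -0.18, 0, 0, 0, 0.1],
  [1, 0.48, -0.22, 0, 0, 0, 0.125],
  [1, 0.58, -0.25, 0, 0, 0, 0.15],
  [1, 0.68, -0.29, 0, 0, 0, 0.175],
  [1, 0.79, -0.32, 0, 0, 0, 0.2],
  [1, 0.89, -0.35, 0, 0, 0, 0.225],
  [1, 0.99, -0.37, 0, 0, 0, 0.25],
  [1, 1.09, -0.4, 0, 0, 0, 0.275],
  [1, 1.2, -0.42, 0, 0, 0, 0.3],
  [1, 1.3, -0.44, 0, 0, 0, 0.325],
  [1, 1.41, -0.45, 0, 0, 0, 0.35],
  [1, 1.41, -0.45, 0, 0, 0, 0.35],
])

```text
t: 5.1
tool_pos: [0.6466, -0.0423, 0.0999]
orientation: [2.375, 2.053, 0.003]
force: [0.3, -0.6, 7.4]
opening: 0.0009
```

```bash
python3 look.py w4|head -1; python3 - <<'E'
from h import *
from plant import robot
s=robot.read_camera("scene"); b=s["image"][190:310,250:390,::-1]
cv2.imwrite("pics/s4.png",cv2.resize(b,None,fx=5,fy=5,interpolation=2))
E
```

```text
t 5.1 pos [ 0.6466 -0.0423  0.0999] F [ 0.35 -0.63  7.42] yaw 81.67 op 0.0009 rotv [2.375 2.053 0.003]
```

View pics/s4.png

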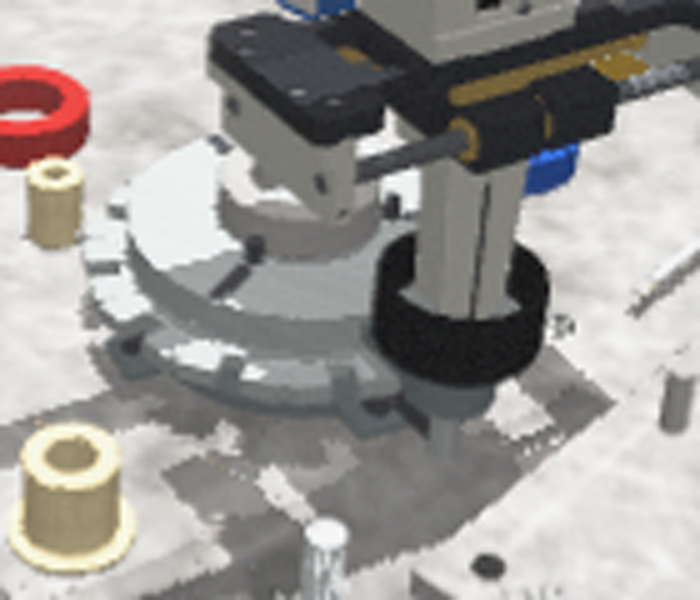

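View pics/w4.png

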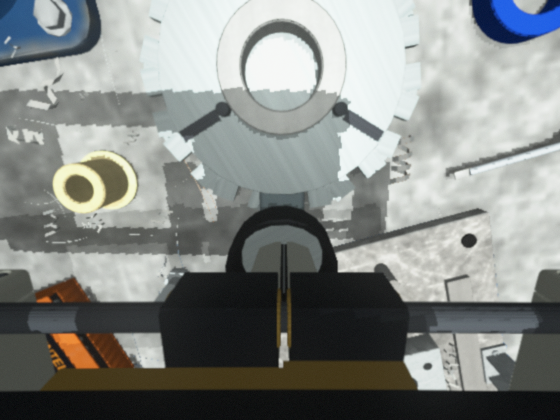

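The scene crop shows the collar carried along to about (460,310), with the key post visible below the plate. In the wrist view the nest pins at (222,108) and (340,108) keep the same symmetry as before. So button friction carries the table, which is at about 0.34 rad. I'll go on to about 0.47, let the plunger up to rub under the plate, then push the wall until it clicks in.

Emit:
drive_tool([
  [1, 0.1, -0.01, 0, 0, 0, 0.025],
  [1, 0.21, -0.02, 0, 0, 0, 0.05],
  [1, 0.32, -0.03, 0, 0, 0, 0.075],
  [1, 0.42, -0.04, 0, 0, 0, 0.1],
  [1, 0.48, -0.04, 0, 0, 0, 0.115],
  [1, 0.48, -0.04, 0, 0, 0, 0.115],
  [1, 0.48, -0.04, 0.15, 0, 0, 0.115],
  [1, 0.48, -0.04, 0.3, 0, 0, 0.115],
  [1, 0.48, -0.04, 0.45, 0, 0, 0.115],
  [1, 0.48, -0.04, 0.58, 0, 0, 0.115],
  [1, 0.48, -0.04, 0.58, 0, 0, 0.115],
])

```text
t: 6.12
tool_pos: [0.6573, -0.0431, 0.1135]
orientation: [2.257, 2.186, 0.0]
force: [0.5, 0.1, 0.4]
opening: 0.0003
```

```bash
python3 look.py w5|head -1; python3 - <<'E'
from h import *
from plant import robot
s=robot.read_camera("scene"); b=s["image"][190:310,250:390,::-1]
cv2.imwrite("pics/s5.png",cv2.resize(b,None,fx=5,fy=5,interpolation=2))
E
```

```text
t 6.1167 pos [ 0.6573 -0.0431  0.1135] F [0.53 0.05 0.41] yaw 88.16 op 0.0003 rotv [2.257 2.186 0.   ]
```

View pics/s5.png

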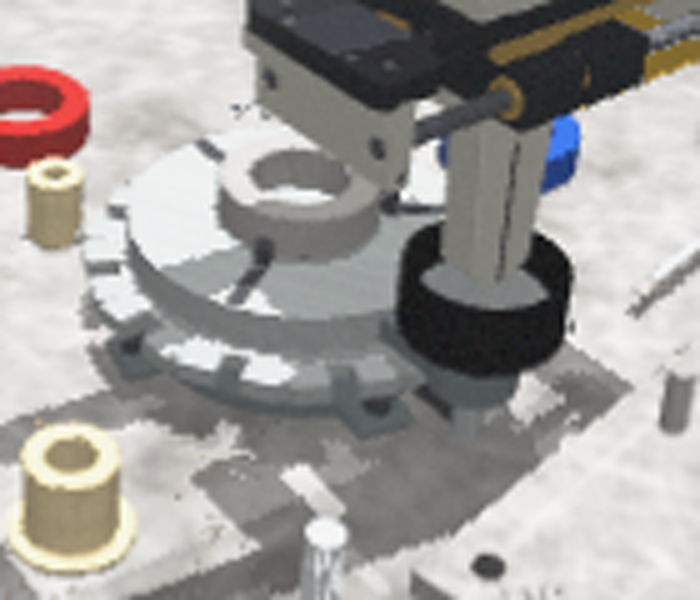

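View pics/w5.png

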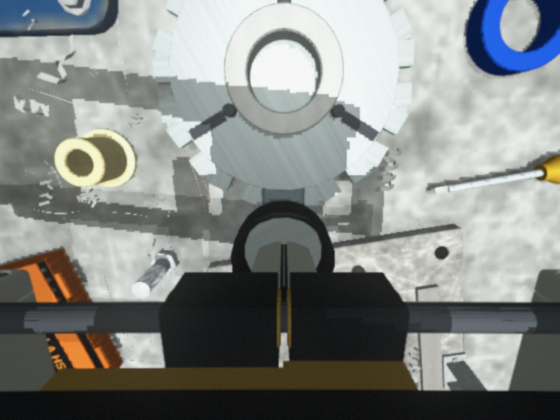

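The tips are free (0.4 N) and the key post is still visible below the plate at (465,415), so the plunger is rubbing between slots at about 0.465 rad. I'm raising 1 mm and pushing the wall gently.

Emit:
drive_tool([
  [1, 0.08, 0, 0.04, 0, 0, 0.02],
  [1, 0.16, 0, 0.04, 0, 0, 0.035],
  [1, 0.23, 0, 0.04, 0, 0, 0.05],
  [1, 0.29, 0.01, 0.04, 0, 0, 0.065],
  [1, 0.33, 0.01, 0.04, 0, 0, 0.075],
  [1, 0.37, 0.01, 0.04, 0, 0, 0.085],
  [1, 0.41, 0.01, 0.04, 0, 0, 0.095],
  [1, 0.45, 0.01, 0.04, 0, 0, 0.105],
  [1, 0.45, 0.01, 0.04, 0, 0, 0.105],
])

```text
t: 6.97
tool_pos: [0.6687, -0.0429, 0.1141]
orientation: [2.138, 2.302, 0.0]
force: [0.6, -0.4, 0.0]
opening: 0.0008
```

```bash
cat > l2.sh <<'X'
python3 look.py w$1|head -1; python3 - $1 <<'E'
from h import *
import sys
from plant import robot
s=robot.read_camera("scene")["image"][190:310,250:390,::-1]
w=cv2.imread(f"pics/w{sys.argv[1]}.png")[130:290,190:390]
a=cv2.resize(s,(400,343),interpolation=2); b=cv2.resize(w,(400,320),interpolation=2)
o=np.zeros((343,800,3),np.uint8);o[:,:400]=a;o[:320,400:]=b
cv2.imwrite(f"pics/b{sys.argv[1]}.png",o)
E
X
bash l2.sh 6
```

```text
t 6.9667 pos [ 0.6687 -0.0429  0.1141] F [ 0.61 -0.4   0.02] yaw 94.23 op 0.0008 rotv [2.138 2.302 0.   ]
```

View pics/b6.png

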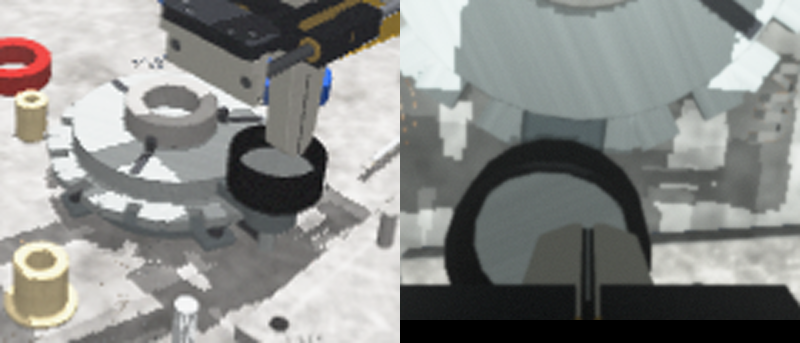

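The wrist crop shows the fingers reaching the right wall at about (640,250), with no contact force yet. I'll keep going in small steps.

Emit:
drive_tool([
  [1, 0.04, 0, 0, 0, 0, 0.01],
  [1, 0.08, 0.01, 0, 0, 0, 0.02],
  [1, 0.12, 0.01, 0, 0, 0, 0.03],
  [1, 0.12, 0.01, 0, 0, 0, 0.03],
])

```text
t: 7.4
tool_pos: [0.6717, -0.0426, 0.1142]
orientation: [2.103, 2.334, 0.0]
force: [0.2, -0.2, 0.3]
opening: 0.0005
```

```bash
bash l2.sh 7
```

```text
t 7.4 pos [ 0.6717 -0.0426  0.1142] F [ 0.16 -0.21  0.33] yaw 95.96 op 0.0005 rotv [2.103 2.334 0.   ]
```

View pics/b7.png

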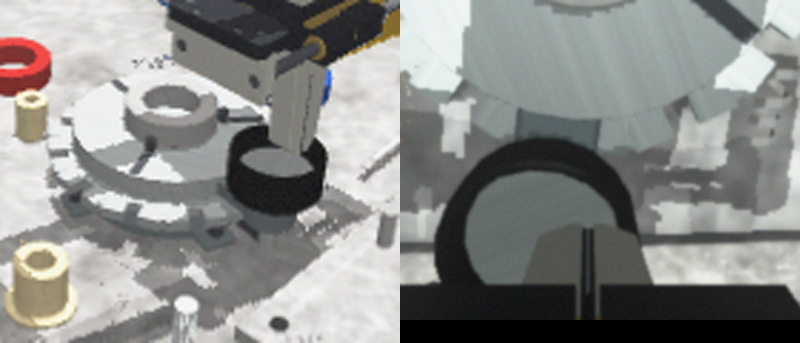

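The scene shows the collar has not moved yet, and the wrist view puts it about 15 mm off the tool axis. The tips are narrower than I assumed, so I'll keep going.

Emit:
drive_tool([
  [1, 0.04, 0, 0, 0, 0, 0.01],
  [1, 0.08, 0.01, 0, 0, 0, 0.02],
  [1, 0.12, 0.01, 0, 0, 0, 0.03],
  [1, 0.12, 0.01, 0, 0, 0, 0.03],
])

```text
t: 7.83
tool_pos: [0.6743, -0.0424, 0.114]
orientation: [-2.067, -2.365, 0.001]
force: [-2.0, 0.1, 1.6]
opening: 0.0006
```

```bash
bash l2.sh 8
```

```text
t 7.8333 pos [ 0.6743 -0.0424  0.114 ] F [-2.01  0.06  1.6 ] yaw 97.68 op 0.0006 rotv [-2.067e+00 -2.365e+00  1.000e-03]
```

View pics/b8.png

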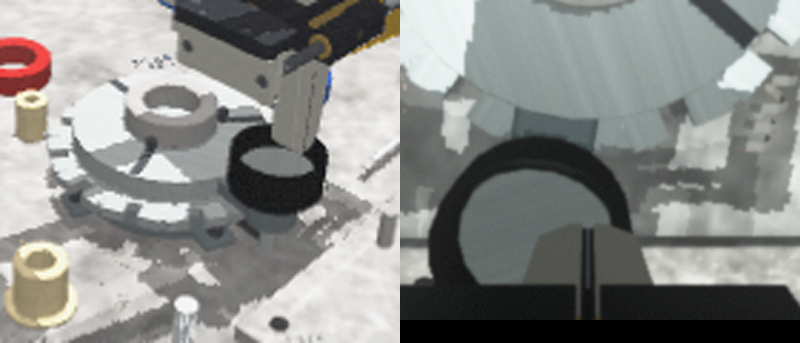

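Contact has started at -2 N in x with a slight upward component, which suggests the bevelled tips are bearing on the rim. I'll back off, go 4 mm deeper (the button is still lower), and push again.

Emit:
drive_tool([
  [1, -0.12, -0.01, 0, 0, 0, -0.03],
  [1, -0.12, -0.01, -0.1, 0, 0, -0.03],
  [1, -0.12, -0.01, -0.17, 0, 0, -0.03],
  [1, -0.08, -0.01, -0.17, 0, 0, -0.02],
  [1, -0.04, 0, -0.17, 0, 0, -0.01],
  [1, 0, 0, -0.17, 0, 0, 0],
  [1, 0.04, 0, -0.17, 0, 0, 0.01],
  [1, 0.08, 0.01, -0.17, 0, 0, 0.02],
  [1, 0.08, 0.01, -0.17, 0, 0, 0.02],
])

```text
t: 8.68
tool_pos: [0.6769, -0.0421, 0.1101]
orientation: [2.044, 2.385, 0.001]
force: [1.7, 0.7, 4.5]
opening: 0.0005
```

```bash
bash l2.sh 9
```

```text
t 8.6833 pos [ 0.6769 -0.0421  0.1101] F [1.73 0.75 4.5 ] yaw 98.83 op 0.0005 rotv [2.044e+00 2.385e+00 1.000e-03]
```

View pics/b9.png

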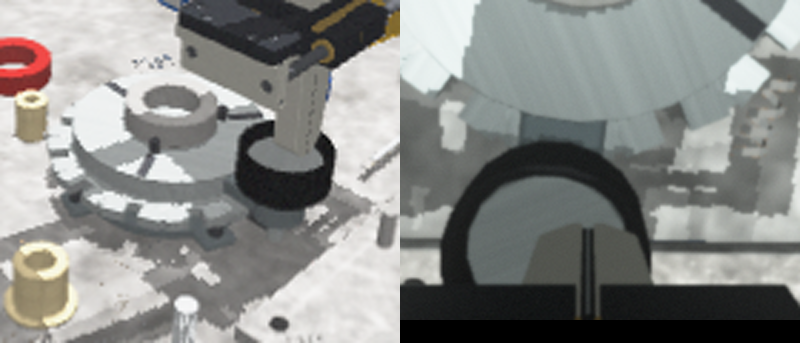

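The table moved on, and an upward 4.5 N now acts on the tips, which fits the plunger having sprung up against them. I'm backing off the wall 2 mm and lifting clear.

Emit:
drive_tool([
  [1, -0.04, 0, 0.04, 0, 0, 0],
  [1, -0.1, 0, 0.12, 0, 0, 0],
  [1, -0.12, 0, 0.25, 0, 0, 0],
  [1, -0.12, 0, 0.6, 0, 0, 0],
  [1, -0.12, 0, 1.2, 0, 0, 0],
  [1, -0.12, 0, 2.2, 0, 0, 0],
  [1, -0.12, 0, 3.2, 0, 0, 0],
  [1, -0.12, 0, 4.2, 0, 0, 0],
  [1, -0.12, 0, 4.6, 0, 0, 0],
  [1, -0.12, 0, 4.6, 0, 0, 0],
])

```text
t: 9.62
tool_pos: [0.6754, -0.0424, 0.23]
orientation: [2.041, 2.38, 0.006]
force: [0.2, -0.1, 0.4]
opening: 0.0002
```

```bash
bash l2.sh 10
```

```text
t 9.6167 pos [ 0.6754 -0.0424  0.23  ] F [ 0.24 -0.07  0.44] yaw 98.77 op 0.0002 rotv [2.041 2.38  0.006]
```

View pics/b10.png

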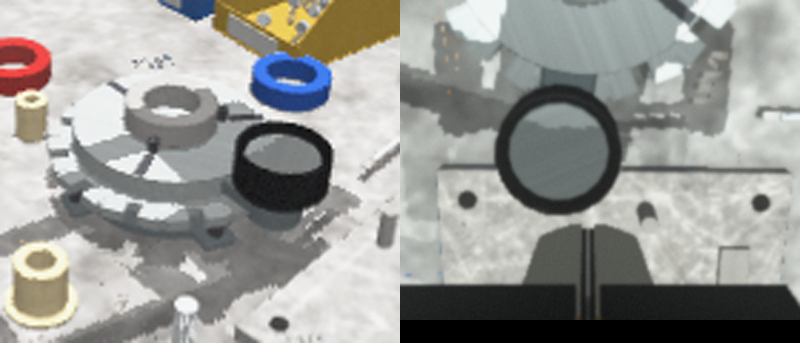

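The arm is clear. I'm moving it aside so both fixed cameras can check the angle and plunger height.

Emit:
drive_tool([
  [1, -9, -12, 1, 0, 0, -0.4],
  [1, -9, -12, 1, 0, 0, -0.4],
  [1, -9, -12, 1, 0, 0, -0.4],
  [1, -9, -12, 1, 0, 0, -0.4],
  [1, -9, -12, 1, 0, 0, -0.4],
  [1, -9, -12, 1, 0, 0, -0.4],
  [1, -9, -12, 1, 0, 0, -0.4],
  [1, -9, -12, 1, 0, 0, -0.4],
  [1, -9, -12, 1, 0, 0, -0.4],
  [1, -9, -12, 1, 0, 0, -0.4],
  [1, -9, -12, 1, 0, 0, -0.4],
  [1, -9, -12, 1, 0, 0, -0.4],
  [1, -9, -12, 1, 0, 0, -0.4],
])

```text
t: 10.8
tool_pos: [0.4488, -0.3408, 0.2484]
orientation: [-2.475, -1.931, -0.0]
force: [0.2, -0.6, -0.3]
opening: 0.0002
```

```bash
python3 - <<'E'
from h import *
from plant import robot
t=robot.read_camera("top"); s=robot.read_camera("scene")
a=t["image"][170:300,215:385,::-1]; b=s["image"][200:340,220:390,::-1]
A=cv2.resize(a,(400,306),interpolation=2);B=cv2.resize(b,(400,329),interpolation=2)
o=np.zeros((329,800,3),np.uint8);o[:306,:400]=A;o[:,400:]=B;cv2.imwrite("pics/fin.png",o)
old=cv2.imread("pics/scene0.png"); 
cv2.imwrite("pics/cmp.png",np.hstack([cv2.resize(old[230:285,300:350],(400,440),interpolation=2),cv2.resize(s["image"][225:280,305:355,::-1],(400,440),interpolation=2)]))
P={}
for n,c,(x0,y0,x1,y1) in [("top",t,(315,190,365,245)),("scene",s,(320,230,375,275))]:
    g=c["image"][y0:y1,x0:x1].max(2); m=(g<70).astype(np.uint8)
    cs,_=cv2.findContours(m,cv2.RETR_CCOMP,cv2.CHAIN_APPROX_NONE)
    for k in cs:
        if len(k)>45: e=cv2.fitEllipse(k+np.array([x0,y0])); P[n]=e[0]; print(n,len(k),e)
p,g=cross(ray(t,P["top"]),ray(s,P["scene"])); print(p,g)
ax=np.array([.6602,.0630]); d=plane(t,P["top"],.09)[:2]-ax; d0=plane(t,(334.9,237.9),.09)[:2]-ax
print(np.linalg.norm(d),(np.arctan2(d[1],d[0])-np.arctan2(d0[1],d0[0])))
E
```

```text
top 79 ((339.3357238769531, 216.03939819335938), (26.057584762573242, 28.578927993774414), 52.78960418701172)
top 68 ((340.3645324707031, 215.20668029785156), (23.97044563293457, 24.195648193359375), 63.334903717041016)
scene 218 ((352.733154296875, 253.06324768066406), (29.479448318481445, 48.49546432495117), 138.32229614257812)
[ 0.66651953 -0.05063078  0.06721236] 0.006868352161063278
0.10793248541277908 0.5077043592121202
```

View pics/fin.png

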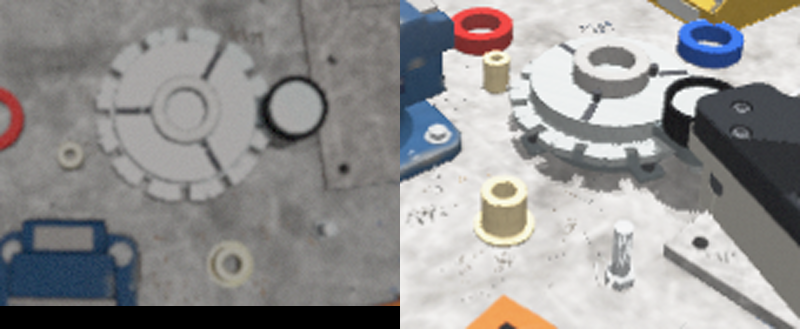

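View pics/cmp.png

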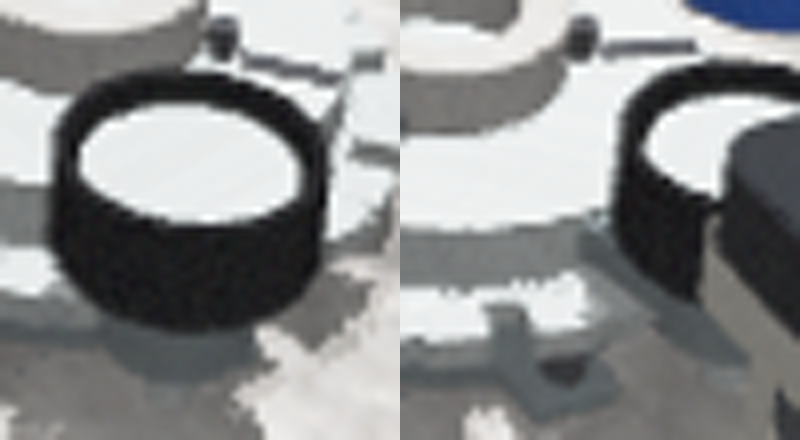

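The top view gives a turn of 0.508 rad, which is within the lock's play of 0.524. The arm hides the collar in the scene view, so I'm moving farther right to measure the button height.

Emit:
drive_tool([
  [1, -9, -8, 0, 0, 0, 0],
  [1, -9, -8, 0, 0, 0, 0],
  [1, -9, -8, 0, 0, 0, 0],
  [1, -9, -8, 0, 0, 0, 0],
  [1, -9, -8, 0, 0, 0, 0],
  [1, -9, -8, 0, 0, 0, 0],
  [1, -9, -8, 0, 0, 0, 0],
  [1, -9, -8, 0, 0, 0, 0],
  [1, -9, -8, 0, 0, 0, 0],
  [1, -9, -8, 0, 0, 0, 0],
  [1, -9, -8, 0, 0, 0, 0],
])

```text
t: 11.82
tool_pos: [0.2252, -0.5411, 0.2497]
orientation: [-2.476, -1.933, -0.001]
force: [0.6, -0.7, -0.5]
opening: 0.0004
```

```bash
python3 - <<'E'
from h import *
from plant import robot
t=robot.read_camera("top"); s=robot.read_camera("scene")
old=cv2.imread("pics/scene0.png"); cv2.imwrite("pics/scene9.png",s["image"][:,:,::-1]);cv2.imwrite("pics/top9.png",t["image"][:,:,::-1])
cv2.imwrite("pics/cmp2.png",np.hstack([cv2.resize(old[230:285,300:350],(400,440),interpolation=2),cv2.resize(s["image"][225:280,312:362,::-1],(400,440),interpolation=2)]))
P={}
for n,c,(x0,y0,x1,y1) in [("top",t,(315,190,365,245)),("scene",s,(318,225,370,275))]:
    g=c["image"][y0:y1,x0:x1].max(2); m=(g<70).astype(np.uint8)
    cs,_=cv2.findContours(m,cv2.RETR_CCOMP,cv2.CHAIN_APPROX_NONE)
    for k in cs:
        if len(k)>45: e=cv2.fitEllipse(k+np.array([x0,y0])); P[n]=e[0]; print(n,len(k),e)
print(cross(ray(t,P["top"]),ray(s,P["scene"])))
# bushes/bolt/ring change in top image
o=cv2.imread("pics/top0.png")
for n,(x,y) in dict(bolt=(355,267),bF=(313,282),bS=(245,235)).items():
    A=cv2.cvtColor(o[y-9:y+10,x-9:x+10],6).astype(float);B=cv2.cvtColor(np.ascontiguousarray(t["image"][y-9:y+10,x-9:x+10,::-1]),6).astype(float)
    print(n,cv2.phaseCorrelate(A,B))
E
```

```text
top 79 ((339.29266357421875, 216.18080139160156), (26.049509048461914, 28.73820686340332), 52.427268981933594)
top 68 ((340.4126892089844, 215.1830291748047), (24.00322914123535, 24.154056549072266), 149.12037658691406)
scene 98 ((348.22705078125, 248.14012145996094), (31.64248275756836, 34.45447540283203), 95.85095977783203)
scene 65 ((348.73724365234375, 243.3350372314453), (15.58449935913086, 29.039413452148438), 97.93439483642578)
(array([ 0.66170453, -0.04556901,  0.08909092]), np.float64(0.0011422485033061305))
bolt ((-0.06938828952053733, 0.07023012949439966), 1.0483391456662716)
bF ((-0.07548909307938523, -0.020931063859649157), 1.0026901136286661)
bS ((0.023993333180492016, -0.03814223050487975), 1.0129623809123194)
```

View pics/cmp2.png

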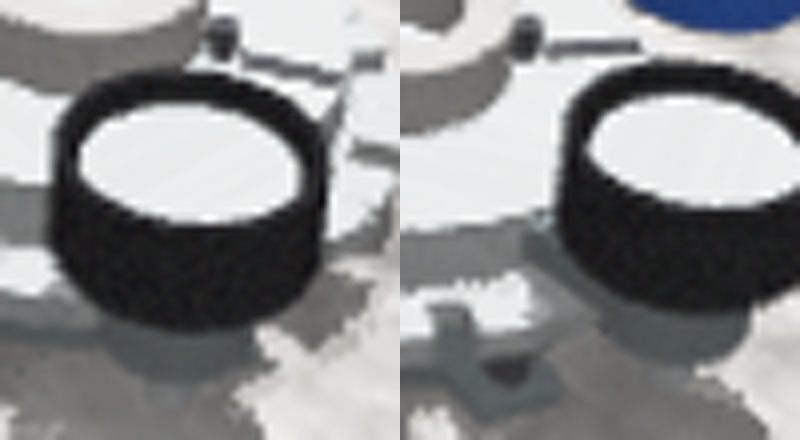

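View pics/scene9.png

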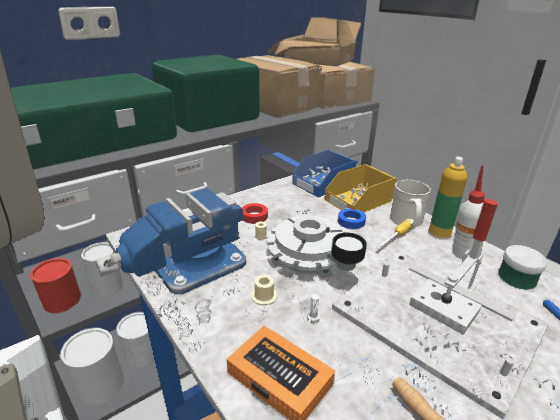

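The button opening looks the same as at the start (axis ratio 0.54 both times), and its two-view height is 0.0891, against 0.0888 at the start. The plunger is fully up, the bushes and bolt have not moved, and the ring is still in its nest. I'm handing in.

```bash
python3 -c "
from plant import robot
print(abs(robot.read_state()['dq']).max()); print(robot.close_job())"
```

```text
0.0031241870260263795
the job is handed in; nothing more can be done
None
```

The table was moved on one slot anticlockwise and the job was handed in at about 12 s. I got no verdict back.

**What I did:** I pressed the plunger about 13 mm with shut fingertips, and friction on the button carried the table to about 0.465 rad. I let the plunger rub under the plate, then pushed the collar wall until the plunger sprang up in the next slot.

**Last checks:**
- **Table angle:** it measured 0.508 rad in the top view. That is 0.016 off 0.524, about the lock's play plus measuring error, and inside the allowed 0.484 to 0.564.
- **Plunger:** the button height from two views is 89.1 mm, against 88.8 mm at the start, so it is fully up.
- **Loose parts:** the bushes and bolt shifted less than 0.1 pixel in the top view. The ring looked to be lying flat in its nest; I judged that by eye.
- **Robot:** the arm is well clear of everything.

**What disagreed:**
- **Collar position:** the wrist camera put the collar 3–4 mm from where the fixed cameras did. I used the mean, which was inside the clearance.
- **First wall push:** it was too shallow and bore on the rim with about 2 N, because the fingertips are narrower and bevelled. I redid it 4 mm deeper.

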